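# Lay a carving blank down over a step and load it pattern-up in the carving cradle

### The arm

A 7-joint arm with a two-finger parallel gripper is mounted at the origin on the work surface. World frame = base frame: x ahead of the robot, y to its left, z up, the work surface at z = 0. Lengths are in mm, angles in rad, forces in N, time in s.
With the tool pointing down it reaches from about 400 to 925 mm from the base axis. Payload 4.1 kg.
Tool frame: the origin (TCP) lies on the centre line of the jaws, within the pads' length; the fingertips stand 14 mm ahead of it and the grasp point (between the pads) lies 5 mm behind it (arm.tips_ahead is the distance from the TCP to the fingertips, in mm); z points along the fingers, y is the line along which they close (so a half turn about z gives the same grasp; the last joint's range is limited). The gripper opens to 85 mm and grips with 20 to 120 N. Pads are 22 mm wide; open, the fingers measure 114 mm over their backs; the gripper's body (76 mm by 85 mm) begins 54 mm behind the grasp point. The pads swing forward as they close: fully open they stand 13 mm farther back than shut.
Start: joints at [-1.264, 0.398, 0.045, 1.537, -0.019, 1.207, -0.051], TCP at [256.572, 597.254, 245.347] pointing down, gripper open.
Joint ranges: [-2.82, 2.82], [-0.49, 2.23], [-1.37, 1.46], [0, 2.46], [-1.36, 4.5], [0.23, 2], [-2.94, 2.94]. Speed limits (rad/s): [2.57, 2.57, 3.14, 3.14, 3.14, 3.14, 3.14].

### API

Orientations are given as a rotation vector (axis times angle).
In Python, from cell import arm gives the robot as it stands.
- The arm moves only by the tool carry_out, never from a script. Its argument "series" is a list of rows, each a list of 7 numbers: the shift along the world's x, y, z normalised to -1 to 1, where 1 is 0.025 m, then the turn, a rotation vector about the world's x, y, z normalised to -1 to 1, where 1 is 0.12 rad, then the closure, from -1 (fully open) to 1 (shut). In form: [[tx, ty, tz, rx, ry, rz, fingers], ...]. A call has exactly 10 rows; each row shifts and turns the commanded pose from where the row before left it; what a row does not reach is not made up. A row lasts 1/12 s, in which the tool goes at most 41.7 mm and 7.16 degrees, less where a joint would pass 70% of its speed; a pose out of reach is approached as far as the arm can. A call with a number of a shift or a turn outside -1 to 1 is refused whole. A call with a gripper value outside its range is refused whole. The fingers move at their own pace and stop on an object; the grip force is fixed at half the most. Time passes only in rows, so rows that do not move let the fingers close, or fill a call up. It gives the time, the measured TCP pose, the force, the opening and the grip force at its end, in the units of the state.
- arm.get_state(): the state, without advancing time (a new reading comes with each control period).
- arm.grab_frame(name): name is "side" or "top"; returns a dict with "frame" (420x560x3 uint8, blue, green, red), "fx", "fy", "cx", "cy" (pixels), "dist_coeffs" ([k1, k2, p1, p2, k3] as OpenCV has them; the pictures are not rectified), "T" (4x4, takes a point from camera to world coordinates). Camera axes: x right, y down, z forward; pixel columns grow to the right and rows downward; lengths in mm; the calibration is good to about 2 mm. A picture is of the moment at which its call begins. There is no depth.
- arm.sign_off(): hands the job in; it is judged then, once.
The state is a dict: "t": time; "joint_pos": joint angles; "qvel": joint speeds; "tau": joint torques, N m; "tool_pos": TCP position; "tcp_rot": TCP orientation; "force": force on the tool from outside, world axes, zero at the start; "ft_torque": the same for the moment, N m; "gripper_width": opening from 0.0 (shut) to 1.0 (fully open); "finger_force": force on a finger pad.
Only numpy, scipy, OpenCV 4.12 (cv2) and the standard library are available. Lean on these libraries where they do the work, as an engineer would, in place of code of your own. Each camera call takes 0.05 s, during which the arm holds its last target. There are 200 camera calls.

### The job

Stand the tall carving blank upright on the low landing of the step board, its plain back butted square against the step and its bird pattern facing away from the step, and let go. Then push its top so that it tips over the step edge and lies on the cork with the pattern up, let it come to rest there, and only then pick it up again and set it (do not drop it) flat in the green-railed carving cradle, pattern up, between the rails. Tip it only over the step, and leave the other things on the bench where they are.

Things in the scene. Friction and masses are not known exactly. Their poses are not given: they have to be found in the camera images.
- blank: Loose pale wooden block 50 (x) x 56 (y) x 140 mm tall (z), about 0.19 kg, upright at the start. Origin: centre of its foot face; z from foot to head. The +x face carries the pattern, white paper with a blue bird; a 9 mm blue stripe on the head end runs along that face's edge. The -x face is its plain back. The pattern first faces within 1.6 rad of world +x.
- blank_edge (a point): On the blank: middle of the foot edge of the plain back face, at (-25, 0, 0) mm in the blank's frame, same axes as the blank.
- blank_middle (a point): Centre of the blank, at (0, 0, 70) mm in the blank's frame, same axes as the blank.
- stepboard: Fixed board 225 (x) x 110 (y) mm, origin centre of its underside on the bench. Its +x end (local x 37.5 to 112.5 mm) is the plywood landing, top 12 mm above the bench. The rest is a step 18 mm higher, cork top 30 mm above the bench. The step's upright face (local x 37.5 mm) is the stop: the blank is tipped over it towards local -x, roughly to the robot.
- step_foot (a point): Middle of the inner corner where landing meets step, at (37.5, 0, 12) mm in the board's frame, same axes. Once tipped, the blank lies along the board's x, 50 mm thick, its foot overhanging the step edge by some 15 to 45 mm (it kicks back as it lands).
- cradle: Fixed dark wooden board 200 (x) x 96 (y) x 12 mm with four green rails, 15 mm wide, their tops 28 mm above the bench, framing a trough 170 (x) x 64 (y) mm for the lying blank (140 x 56 mm), which may lie either way round. Origin: centre of its underside on the bench; x along the trough.
- cradle_floor (a point): Centre of the cradle's trough floor, 12 mm above the bench, same axes as the cradle. The cradle and the step board swap sides of the bench at random.
- glue: Bystander: white glue bottle with red cap, 66 mm across, 170 mm tall, standing; origin at the centre of its foot.
- dog: Bystander: small carved wooden dog, about 125 x 26 x 81 mm, standing; origin between its feet.
- gouge: Bystander: gouge with orange handle, 190 mm long, lying; origin under its middle.
- gouge2: Bystander: gouge with green handle, 180 mm long, lying; origin under its middle.
- mallet: Bystander: hammer, 240 mm long, lying; origin under its middle.
- offcut: Bystander: wooden offcut 100 x 45 x 35 mm, lying; origin at the centre of its underside.
- tin: Bystander: steel tin cup, 80 mm across, 80 mm tall, standing; origin at the centre of its foot.
Not all that is in view belongs to the job. Leave any turquoise look-alike of the blank alone.

How it is judged:
By the outcome, as a careful person would: the job done as asked, in the order asked, and still so for the second after the job is handed in, with the robot touching nothing.
It also fails if it takes over 72 s, if anything falls off the work surface, if the arm or the gripper's body presses on something with over 40 N, if the wrist force passes 120 N, or if a joint passes its speed limit or range.

## Working session

There is one attempt and no reset: what is moved stays moved. The work goes in short steps, Python scripts to look and compute and a tool call to move; the robot and the scene stay as the last step left them, time stands still between calls to the robot, and variables do not carry over. Pictures are saved under pics/ and viewed, at most 10 in all, crops included, and the job is handed in when it is done.

Besides the shell and the picture viewer there is one more tool, called after "Request:" by a JSON object that holds its "api" and its "payload". carry_out: Moves the arm, as the interface text tells. Its arguments: {"type":"object","properties":{"series":{"type":"array"}},"required":["series"]}

```bash
mkdir -p pics; ls
cat > h.py <<'E'
import numpy as np, cv2, pickle
from cell import arm
def grab(n,f):
    d=arm.grab_frame(n); cv2.imwrite(f'pics/{f}.png',d['frame']); pickle.dump(d,open(f'pics/{f}.pkl','wb')); return d
def load(f): return pickle.load(open(f'pics/{f}.pkl','rb'))
def K(d): return np.array([[d['fx'],0,d['cx']],[0,d['fy'],d['cy']],[0,0,1.]])
def ray(d,uv):
    p=cv2.undistortPoints(np.array(uv,float).reshape(-1,1,2),K(d),np.array(d['dist_coeffs'],float)).reshape(-1,2)
    T=np.array(d['T']); r=np.c_[p,np.ones(len(p))]@T[:3,:3].T
    return T[:3,3],r
def plane(d,uv,z):
    o,r=ray(d,uv); return o+r*((z-o[2])/r[:,2])[:,None]
def proj(d,P):
    T=np.linalg.inv(np.array(d['T'])); rv=cv2.Rodrigues(T[:3,:3])[0]
    return cv2.projectPoints(np.array(P,float).reshape(-1,3),rv,T[:3,3],K(d),np.array(d['dist_coeffs'],float))[0].reshape(-1,2)
E
python3 - <<'E'
from h import *
for n in('top','side'):
    d=grab(n,n+'0'); print(n,np.round(d['T'],2).tolist(),d['fx'])
print(arm.get_state())
E
```

```text
pics
top [[-0.02, -1.0, 0.04, 551.66], [-1.0, 0.02, 0.0, 3.32], [-0.01, -0.04, -1.0, 1183.38], [0.0, 0.0, 0.0, 1.0]] 439.13548067527176
side [[0.95, -0.21, 0.23, 281.63], [-0.31, -0.62, 0.72, -1015.61], [-0.01, -0.76, -0.65, 988.71], [0.0, 0.0, 0.0, 1.0]] 509.3766095358923
{'t': 0.1, 'joint_pos': array([-1.26400562,  0.39913967,  0.04500851,  1.5377518 , -0.0187268 ,
        1.20693182, -0.05071148]), 'qvel': array([-0.00090935, -0.00165735, -0.00087273, -0.00418133,  0.00102423,
        0.00038974,  0.00130512]), 'tau': array([ 3.23944754e-03, -4.76261687e+01,  1.36970166e+00, -2.54948920e+01,
        1.19588463e-02,  5.09776524e-03,  7.97584846e-06]), 'tool_pos': array([256.31864894, 596.72401891, 244.35376986]), 'tcp_rot': array([-6.32814800e-01, -3.07691508e+00,  2.80864182e-03]), 'force': array([-0.28638921,  0.52255595,  0.1618994 ]), 'ft_torque': array([-0.01666992,  0.03274045,  0.03516559]), 'finger_force': 0.0, 'gripper_width': 1.0019560932925768}
```

View pics/top0.png

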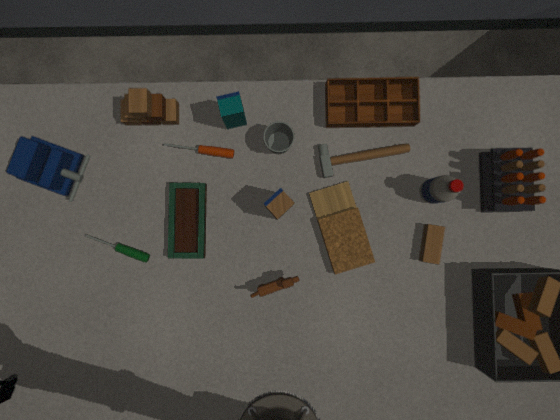

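View pics/side0.png

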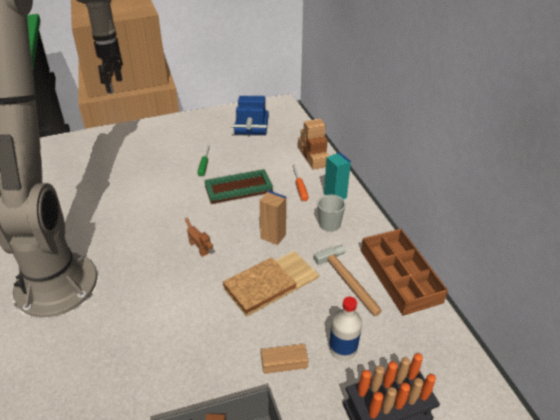

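The top view shows the pale block with a blue stripe at (279,204), the turquoise look-alike at (231,110), the step board with landing at (332,200) and cork at (346,240), and the cradle at (187,220). The block at (279,204) fits: pale wood with a blue stripe on its head edge. The side view shows the same block at (273,218).

Run:
```python
from h import *
a=load('top0')['frame'][150:290,250:390]; a=cv2.resize(a,(560,560),interpolation=cv2.INTER_CUBIC)
b=load('side0')['frame'][180:260,240:300]; b=cv2.resize(b,(240,320),interpolation=cv2.INTER_CUBIC)
c=np.zeros((560,800,3),np.uint8); c[:,:560]=a; c[:320,560:]=b
cv2.imwrite('pics/crop0.png',np.clip(c*1.5,0,255).astype(np.uint8))
d=load('top0'); h=cv2.cvtColor(d['frame'],cv2.COLOR_BGR2HSV)
for p in [(335,195),(325,205),(345,240),(280,206),(273,196),(300,215),(171,220),(187,186),(187,220)]: print(p,h[p[1],p[0]])
```

```text
(335, 195) [ 18 113 113]
(325, 205) [ 19 114 112]
(345, 240) [ 16 139  88]
(280, 206) [ 17 141 101]
(273, 196) [108 184  72]
(300, 215) [22 29 97]
(171, 220) [ 73 115  60]
(187, 186) [ 73 111  60]
(187, 220) [ 13 155  51]
```

View pics/crop0.png

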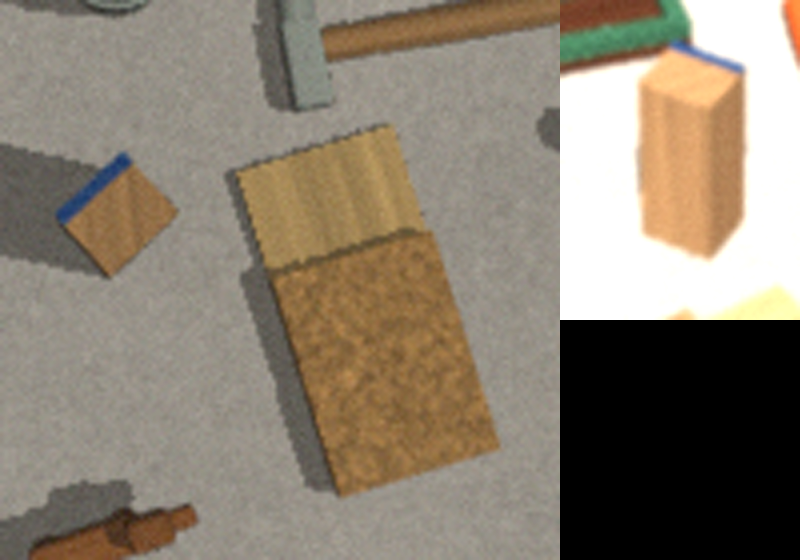

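The crop confirms the pale blank: blue stripe on its head's upper-left edge (about (273,196)), so the pattern faces +x/+y. Now I'll measure.

```bash
cat > meas.py <<'E'
from h import *
def big(m):
    c,_=cv2.findContours(m.astype(np.uint8),cv2.RETR_EXTERNAL,cv2.CHAIN_APPROX_NONE); return max(c,key=cv2.contourArea).reshape(-1,2)
def roi(h,x0,x1,y0,y1):
    z=np.zeros(h.shape[:2],bool); z[y0:y1,x0:x1]=1; return z
def rect(d,pts,z):
    P=plane(d,pts,z)[:,:2].astype(np.float32); r=cv2.minAreaRect(P); return r,cv2.boxPoints(r)
E
python3 - <<'E'
from meas import *
np.set_printoptions(precision=1,suppress=True)
d=load('top0'); h=cv2.cvtColor(d['frame'],cv2.COLOR_BGR2HSV).astype(int); H,S,V=h[...,0],h[...,1],h[...,2]
warm=(H>8)&(H<26)&(S>75)&(V>60); blue=(H>100)&(H<120)&(S>130)
R=roi(h,258,300,183,224)
r,b=rect(d,big((warm|blue)&R),140); print('blank',r); 
s=plane(d,np.argwhere(blue&R)[:,::-1],140).mean(0); c=np.array(r[0]); print('stripe',s,np.arctan2(*(s[:2]-c)[::-1]))
R=roi(h,300,385,175,280); m=warm&R
print('board z12',rect(d,big(m),12)); print('board z30',rect(d,big(m),30))
q=cv2.approxPolyDP(big(m),4,True).reshape(-1,2); print(q.tolist(),plane(d,q,12),plane(d,q,30))
g=(H>60)&(H<85)&(S>70)&roi(h,155,220,170,270); print('cradle',rect(d,big(g),28))
g=(V>58)&(S>90)&roi(h,165,210,180,260)
# side view head of blank
d=load('side0'); h=cv2.cvtColor(d['frame'],cv2.COLOR_BGR2HSV).astype(int)
print('side px of expected head corners',proj(d,np.c_[b,np.full(4,140)]), 'floor corners',proj(d,np.c_[b,np.zeros(4)]))
E
```

```text
blank ((606.7091674804688, -9.199089050292969), (49.22075653076172, 55.82279968261719), 41.77385330200195)
stripe [622.3   5.6 140. ] 0.7563411891550647
board z12 (((547.736083984375, -176.99505615234375), (229.53622436523438, 113.52192687988281), 16.628793716430664), array([[ 421.5, -155.5],
       [ 454. , -264.2],
       [ 673.9, -198.5],
       [ 641.5,  -89.8]], dtype=float32))
board z30 (((547.79638671875, -174.22418212890625), (226.00900268554688, 111.77749633789062), 16.62879753112793), array([[ 423.5, -153. ],
       [ 455.5, -260.1],
       [ 672.1, -195.4],
       [ 640.1,  -88.3]], dtype=float32))
[[347, 181], [309, 193], [335, 273], [374, 262]] [[ 669.7 -193.8   12. ]
 [ 639.2  -91.7   12. ]
 [ 425.6 -156.4   12. ]
 [ 453.1 -260.3   12. ]] [[ 667.9 -190.8   30. ]
 [ 637.9  -90.3   30. ]
 [ 427.6 -154.    30. ]
 [ 454.6 -256.2   30. ]]
cradle (((572.4796752929688, 234.32708740234375), (94.82829284667969, 194.7095489501953), 89.07472229003906), array([[474.4, 188.5],
       [669.1, 185.3],
       [670.6, 280.2],
       [475.9, 283.3]], dtype=float32))
side px of expected head corners [[259.4 199.7]
 [277.7 206.3]
 [286.8 196. ]
 [268.8 189.7]] floor corners [[260.6 238.2]
 [277.8 244.9]
 [286.3 234.5]
 [269.4 228. ]]
```

Run:
```python
from meas import *
np.set_printoptions(precision=2,suppress=True)
d=load('top0'); h=cv2.cvtColor(d['frame'],cv2.COLOR_BGR2HSV).astype(int); H,S,V=h[...,0],h[...,1],h[...,2]
m=(H>8)&(H<26)&(S>75)&(V>60)&roi(h,300,385,175,280)
c=big(m); 
def fit(z,f):
    P=plane(d,c,z)[:,:2]; 
    R=np.array([[np.cos(.29),np.sin(.29)],[-np.sin(.29),np.cos(.29)]]); L=(P-[548,-175])@R.T
    P=P[f(L)].astype(np.float32); v=cv2.fitLine(P,cv2.DIST_HUBER,0,.1,.1).ravel(); n=np.array([-v[1],v[0]])
    print(len(P),'dir',np.degrees(np.arctan2(v[1],v[0]))%180,'local pt',R@(v[2:]-[548,-175]))
for z,f in [(30,lambda L:(L[:,1]<-45)&(L[:,0]<20)&(L[:,0]>-95)),(30,lambda L:(L[:,1]>45)&(L[:,0]<20)&(L[:,0]>-95)),(12,lambda L:(L[:,1]<-45)&(abs(L[:,0]-75)<25)),(12,lambda L:(L[:,1]>45)&(abs(L[:,0]-75)<25)),(30,lambda L:(L[:,0]<-105)&(abs(L[:,1])<40)),(12,lambda L:(L[:,0]>105)&(abs(L[:,1])<40))]: fit(z,f)
# profile across step along local x at z=30
g=cv2.GaussianBlur(d['frame'],(0,0),.6).sum(2)
a=.29
for x in range(16,56,3):
    y=np.linspace(-40,40,81); P=np.c_[548+x*np.cos(a)-y*np.sin(a),-175+x*np.sin(a)+y*np.cos(a),y*0+30]
    q=proj(d,P).astype(np.float32); v=cv2.remap(g.astype(np.float32),q[:,:1],q[:,1:],1); print(x,v[:40].mean(),v[41:].mean())
```

```text
42 dir 16.209679 local pt [-37.39 -53.33]
42 dir 15.965273 local pt [-36.57  54.89]
18 dir 17.164528 local pt [ 74.93 -53.99]
17 dir 15.766088 local pt [77.29 53.65]
29 dir 106.48807 local pt [-111.26    4.54]
29 dir 105.83269 local pt [111.6    5.09]
16 213.56506 209.35977
19 211.89185 208.53146
22 211.22307 208.44882
25 209.68124 206.42847
28 212.6009 210.52461
31 216.0216 214.87871
34 214.62675 212.57779
37 191.89224 192.4605
40 173.03604 171.42892
43 198.72461 197.26099
46 240.15536 234.85623
49 252.70764 246.49411
52 253.43948 247.11337
55 253.88132 247.68745
```

Request:
{"api": "carry_out", "payload": {"series": [[0.5, -0.9, 0, 0, 0, -0.6, -1], [0.56, -0.97, 0, 0, 0, -0.67, -1], [0.56, -0.97, 0, 0, 0, -0.67, -1], [0.56, -0.97, 0, 0, 0, -0.67, -1], [0.56, -0.97, 0, 0, 0, -0.67, -1], [0.56, -0.97, 0, 0, 0, -0.67, -1], [0.56, -0.97, 0, 0, 0, -0.67, -1], [0.56, -0.97, 0, 0, 0, -0.67, -1], [0.56, -0.97, 0, 0, 0, -0.67, -1], [0.56, -0.97, 0, 0, 0, -0.67, -1]]}}

```text
t: 0.93
tool_pos: [395.3, 355.0, 245.0]
tcp_rot: [-1.781, -2.588, 0.001]
force: [1.5, 0.1, -0.4]
gripper_width: 0.999
finger_force: 0.0
```

Request:
{"api": "carry_out", "payload": {"series": [[0.56, -0.97, 0, 0, 0, -0.67, -1], [0.56, -0.97, 0, 0, 0, -0.67, -1], [0.56, -0.97, 0, 0, 0, -0.67, -1], [0.56, -0.97, 0, 0, 0, -0.67, -1], [0.56, -0.97, 0, 0, 0, -0.67, -1], [0.56, -0.97, 0, 0, 0, -0.67, -1], [0.56, -0.97, 0, 0, 0, -0.67, -1], [0.56, -0.97, 0, 0, 0, -0.67, -1], [0.56, -0.97, 0, 0, 0, -0.67, -1], [0, 0, 0, 0, 0, 0, -1]]}}

```text
t: 1.77
tool_pos: [523.3, 131.3, 245.4]
tcp_rot: [2.585, 1.778, -0.001]
force: [-1.0, -1.3, 0.8]
gripper_width: 1.0
finger_force: 0.0
```

```bash
cat > go.py <<'E'
import sys,numpy as np
from cell import arm
from scipy.spatial.transform import Rotation as R
# usage: go.py x y z closing_deg(tool y direction, world) -> remaining units
x,y,z,a=map(float,sys.argv[1:5]); s=arm.get_state()
a=np.radians(a); Y=np.array([np.cos(a),np.sin(a),0]); Z=np.array([0,0,-1.]); X=np.cross(Y,Z)
C=R.from_rotvec(s['tcp_rot']); e=(R.from_matrix(np.c_[X,Y,Z])*C.inv()).as_rotvec()
print('shift',np.round((np.array([x,y,z])-s['tool_pos'])/25,2),'turn',np.round(e/.12,2),'pos',s['tool_pos'].round(1),'F',s['force'].round(1),'w',round(s['gripper_width'],3),'ff',round(s['finger_force'],1),'t',s['t'],'q',s['joint_pos'].round(2))
E
python3 go.py 607 -9.5 190 -48.2
```

```text
shift [ 3.35 -5.63 -2.22] turn [ 0.04  0.01 -3.96] pos [523.3 131.3 245.4] F [-1.  -1.3  0.8] w 1.0 ff 0.0 t 1.7667 q [-0.79  0.23  0.55  1.81 -0.12  1.14 -0.57]
```

Request:
{"api": "carry_out", "payload": {"series": [[0.5, -0.8, 0, 0, 0, -0.57, -1], [0.5, -0.8, 0, 0, 0, -0.57, -1], [0.5, -0.8, 0, 0, 0, -0.57, -1], [0.5, -0.8, 0, 0, 0, -0.57, -1], [0.5, -0.8, 0, 0, 0, -0.57, -1], [0.5, -0.8, 0, 0, 0, -0.57, -1], [0.35, -0.83, -0.4, 0.04, 0.01, -0.54, -1], [0, 0, -0.8, 0, 0, 0, -1], [0, 0, -0.5, 0, 0, 0, -1], [0, 0, 0, 0, 0, 0, -1]]}}

```text
t: 2.6
tool_pos: [602.3, -1.4, 199.3]
tcp_rot: [-2.921, -1.137, 0.009]
force: [-0.8, -0.2, 0.4]
gripper_width: 1.003
finger_force: 0.0
```

```bash
python3 go.py 607 -9.5 105 -48.2
```

```text
shift [ 0.19 -0.33 -3.77] turn [-0.04 -0.07 -0.11] pos [602.3  -1.4 199.3] F [-0.8 -0.2  0.4] w 1.003 ff 0.0 t 2.6 q [-0.56  0.42  0.65  1.72 -0.29  1.11 -0.64]
```

Request:
{"api": "carry_out", "payload": {"series": [[0.19, -0.33, 0, -0.04, -0.07, -0.11, -1], [0, 0, -0.6, 0, 0, 0, -1], [0, 0, -0.8, 0, 0, 0, -1], [0, 0, -0.8, 0, 0, 0, -1], [0, 0, -0.8, 0, 0, 0, -1], [0, 0, -0.6, 0, 0, 0, -1], [0, 0, -0.17, 0, 0, 0, -1], [0, 0, 0, 0, 0, 0, -1], [0, 0, 0, 0, 0, 0, -1], [0, 0, 0, 0, 0, 0, -1]]}}

```text
t: 3.43
tool_pos: [610.8, -10.7, 110.2]
tcp_rot: [2.932, 1.118, 0.015]
force: [0.1, 0.4, -0.0]
gripper_width: 0.999
finger_force: 0.0
```

```bash
python3 go.py 607 -9.5 105 -48.2
```

```text
shift [-0.15  0.05 -0.21] turn [-0.    0.09  0.01] pos [610.8 -10.7 110.2] F [ 0.1  0.4 -0. ] w 0.999 ff 0.0 t 3.4333 q [-0.5   0.53  0.6   1.79 -0.37  0.93 -0.58]
```

Request:
{"api": "carry_out", "payload": {"series": [[-0.15, 0.05, -0.15, 0, 0.09, 0, -1], [0, 0, 0, 0, 0, 0, -1], [0, 0, 0, 0, 0, 0, 1], [0, 0, 0, 0, 0, 0, 1], [0, 0, 0, 0, 0, 0, 1], [0, 0, 0, 0, 0, 0, 1], [0, 0, 0, 0, 0, 0, 1], [0, 0, 0, 0, 0, 0, 1], [0, 0, 0, 0, 0, 0, 1], [0, 0, 0, 0, 0, 0, 1]]}}

```text
t: 4.27
tool_pos: [606.1, -9.4, 105.2]
tcp_rot: [-2.934, -1.118, 0.004]
force: [-1.2, 0.2, 3.7]
gripper_width: 0.653
finger_force: 63.7
```

```bash
python3 go.py 607 -9.5 105 -48.2
```

```text
shift [ 0.04 -0.01 -0.01] turn [-0.   -0.02  0.01] pos [606.1  -9.4 105.2] F [-1.2  0.2  3.7] w 0.653 ff 63.7 t 4.2667 q [-0.5   0.53  0.6   1.79 -0.37  0.93 -0.58]
```

Request:
{"api": "carry_out", "payload": {"series": [[0, 0, 0.5, 0, 0, 0, 1], [0, 0, 0.8, 0, 0, 0, 1], [0, 0, 0.7, 0, 0, 0, 1], [0.05, -0.4, 0, 0, 0, -0.37, 1], [0.05, -0.75, 0, 0, 0, -0.5, 1], [0.07, -0.75, 0, 0, 0, -0.5, 1], [0.07, -0.75, 0, 0, 0, -0.5, 1], [0.07, -0.75, 0, 0, 0, -0.5, 1], [0.07, -0.75, 0, 0, 0, -0.5, 1], [0.07, -0.75, 0, 0, 0, -0.5, 1]]}}

```text
t: 5.1
tool_pos: [616.6, -135.0, 154.2]
tcp_rot: [-3.101, -0.494, 0.006]
force: [0.2, 0.1, -1.9]
gripper_width: 0.648
finger_force: 63.7
```

Request:
{"api": "carry_out", "payload": {"series": [[0.05, -0.5, 0, 0, 0, -0.34, 1], [0.05, -0.3, 0, 0, 0, 0, 1], [0, 0, 0, 0, 0, 0, 1], [0, 0, 0, 0, 0, 0, 1], [0, 0, 0, 0, 0, 0, 1], [0, 0, 0, 0, 0, 0, 1], [0, 0, 0, 0, 0, 0, 1], [0, 0, 0, 0, 0, 0, 1], [0, 0, 0, 0, 0, 0, 1], [0, 0, 0, 0, 0, 0, 1]]}}

```text
t: 5.93
tool_pos: [619.6, -151.6, 154.9]
tcp_rot: [-3.108, -0.444, 0.004]
force: [0.0, 0.5, 0.1]
gripper_width: 0.651
finger_force: 63.8
```

```bash
python3 go.py 619.5 -154.2 120 -73.8; python3 -c "
from h import *
a=grab('top','top1')['frame'][130:290,230:430];b=grab('side','side1')['frame'][130:330,180:380]
c=np.hstack([cv2.resize(a,(400,320)),cv2.resize(b,(320,320))]);cv2.imwrite('pics/c1.png',np.clip(c*1.5,0,255).astype(np.uint8))"
```

```text
shift [-0.01 -0.1  -1.4 ] turn [-0.01 -0.02 -0.01] pos [ 619.6 -151.6  154.9] F [0.  0.5 0.1] w 0.651 ff 63.8 t 5.9333 q [-0.35  0.57  0.74  1.68 -0.42  1.07 -0.76]
```

View pics/c1.png

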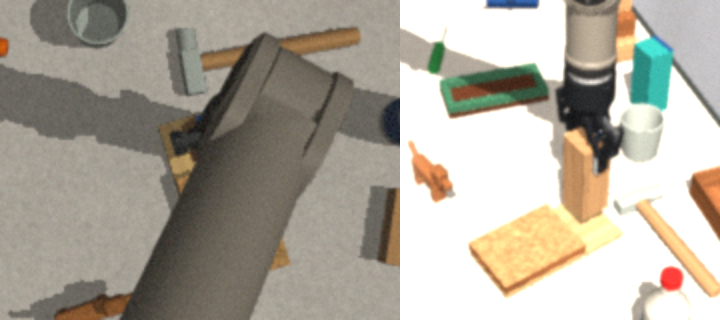

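The picture shows the blank held upright above the landing at about (585,175) in the crop, plain back toward the cork. Now lower it, then close up to the step.

Request:
{"api": "carry_out", "payload": {"series": [[0, -0.1, -0.4, 0, 0, 0, 1], [0, 0, -0.4, 0, 0, 0, 1], [0, 0, -0.4, 0, 0, 0, 1], [0, 0, -0.22, 0, 0, 0, 1], [0, 0, 0, 0, 0, 0, 1], [-0.1, -0.03, 0, 0, 0, 0, 1], [-0.1, -0.03, 0, 0, 0, 0, 1], [-0.1, -0.03, 0, 0, 0, 0, 1], [0, 0, 0, 0, 0, 0, 1], [0, 0, 0, 0, 0, 0, 1]]}}

```text
t: 6.87
tool_pos: [611.8, -156.9, 119.4]
tcp_rot: [-3.108, -0.442, 0.004]
force: [0.8, 0.1, -1.5]
gripper_width: 0.65
finger_force: 63.8
```

```bash
python3 go.py 608 -157.5 117.2 -73.8
```

```text
shift [-0.15 -0.02 -0.09] turn [-0.01 -0.02  0.  ] pos [ 611.8 -156.9  119.4] F [ 0.8  0.1 -1.5] w 0.65 ff 63.8 t 6.8667 q [-0.33  0.59  0.72  1.72 -0.45  1.   -0.73]
```

Request:
{"api": "carry_out", "payload": {"series": [[-0.04, -0.01, 0, 0, 0, 0, 1], [-0.04, -0.01, 0, 0, 0, 0, 1], [-0.04, -0.01, 0, 0, 0, 0, 1], [-0.04, -0.01, 0, 0, 0, 0, 1], [0, 0, 0, 0, 0, 0, 1], [0, 0, 0, 0, 0, 0, 1], [0, 0, 0, 0, 0, 0, 1], [0, 0, 0, 0, 0, 0, 1], [0, 0, 0, 0, 0, 0, 1], [0, 0, 0, 0, 0, 0, 1]]}}

```text
t: 7.7
tool_pos: [608.1, -157.7, 119.3]
tcp_rot: [-3.108, -0.443, 0.004]
force: [-0.7, 0.6, -1.7]
gripper_width: 0.649
finger_force: 63.8
```

```bash
python3 go.py 608 -157.5 117.2 -73.8
```

```text
shift [-0.    0.01 -0.09] turn [-0.01 -0.03 -0.  ] pos [ 608.1 -157.7  119.3] F [-0.7  0.6 -1.7] w 0.649 ff 63.8 t 7.7 q [-0.33  0.59  0.72  1.73 -0.45  1.   -0.73]
```

No contact yet; go on in 1 mm steps.

Request:
{"api": "carry_out", "payload": {"series": [[-0.04, -0.01, 0, 0, 0, 0, 1], [0, 0, 0, 0, 0, 0, 1], [-0.04, -0.01, 0, 0, 0, 0, 1], [0, 0, 0, 0, 0, 0, 1], [0, 0, 0, 0, 0, 0, 1], [0, 0, 0, 0, 0, 0, 1], [0, 0, 0, 0, 0, 0, 1], [0, 0, 0, 0, 0, 0, 1], [0, 0, 0, 0, 0, 0, 1], [0, 0, 0, 0, 0, 0, 1]]}}

```text
t: 8.53
tool_pos: [606.3, -158.2, 119.4]
tcp_rot: [-3.108, -0.443, 0.004]
force: [0.8, 1.4, -1.2]
gripper_width: 0.651
finger_force: 63.7
```

```bash
python3 go.py 606.1 -158.2 117.2 -73.8; python3 -c "
from h import *
grab('side','side2')"
```

```text
shift [-0.01  0.   -0.09] turn [-0.01 -0.02 -0.  ] pos [ 606.3 -158.2  119.4] F [ 0.8  1.4 -1.2] w 0.651 ff 63.7 t 8.5333 q [-0.33  0.58  0.72  1.73 -0.45  1.   -0.73]
```

Request:
{"api": "carry_out", "payload": {"series": [[-0.04, -0.01, 0, 0, 0, 0, 1], [0, 0, 0, 0, 0, 0, 1], [-0.04, -0.01, 0, 0, 0, 0, 1], [0, 0, 0, 0, 0, 0, 1], [0, 0, 0, 0, 0, 0, 1], [0, 0, 0, 0, 0, 0, 1], [0, 0, 0, 0, 0, 0, 1], [0, 0, 0, 0, 0, 0, 1], [0, 0, 0, 0, 0, 0, 1], [0, 0, 0, 0, 0, 0, 1]]}}

```text
t: 9.42
tool_pos: [605.6, -158.3, 119.6]
tcp_rot: [-3.109, -0.444, -0.0]
force: [5.2, 1.3, -4.2]
gripper_width: 0.651
finger_force: 64.1
```

```bash
python3 go.py 604.2 -158.7 117.2 -73.8; python3 -c "
from h import *
print(arm.get_state()['ft_torque'])"
```

```text
shift [-0.05 -0.02 -0.1 ] turn [-0.01  0.   -0.01] pos [ 605.6 -158.3  119.6] F [ 5.2  1.3 -4.2] w 0.651 ff 64.1 t 9.4167 q [-0.33  0.58  0.72  1.74 -0.45  0.99 -0.73]
[ 0.27876335 -1.56622963 -0.02825909]
```

Request:
{"api": "carry_out", "payload": {"series": [[0.04, 0.01, 0, 0, 0, 0, 1], [0, 0, -0.04, 0, 0, 0, 1], [0, 0, -0.04, 0, 0, 0, 1], [0, 0, -0.03, 0, 0, 0, 1], [0, 0, 0, 0, 0, 0, 1], [0, 0, 0, 0, 0, 0, 1], [0, 0, 0, 0, 0, 0, 1], [0, 0, 0, 0, 0, 0, 1], [0, 0, 0, 0, 0, 0, 1], [0, 0, 0, 0, 0, 0, 1]]}}

```text
t: 10.25
tool_pos: [605.9, -158.5, 117.3]
tcp_rot: [-3.109, -0.443, 0.002]
force: [5.1, 2.0, 4.3]
gripper_width: 0.646
finger_force: 64.8
```

```bash
python3 go.py 605.2 -158.5 117 -73.8
```

```text
shift [-0.03  0.   -0.01] turn [-0.01 -0.01 -0.  ] pos [ 605.9 -158.5  117.3] F [5.1 2.  4.3] w 0.646 ff 64.8 t 10.25 q [-0.33  0.59  0.72  1.74 -0.45  0.99 -0.72]
```

Request:
{"api": "carry_out", "payload": {"series": [[0, 0, 0, 0, 0, 0, 0.2], [0, 0, 0, 0, 0, 0, -0.2], [0, 0, 0, 0, 0, 0, -0.6], [0, 0, 0, 0, 0, 0, -1], [0, 0, 0, 0, 0, 0, -1], [0, 0, 0, 0, 0, 0, -1], [0, 0, 0, 0, 0, 0, -1], [0, 0, 0, 0, 0, 0, -1], [0, 0, 0, 0, 0, 0, -1], [0, 0, 0, 0, 0, 0, -1]]}}

```text
t: 11.08
tool_pos: [604.9, -158.5, 116.5]
tcp_rot: [-3.108, -0.443, 0.005]
force: [0.1, 0.2, 0.2]
gripper_width: 1.0
finger_force: 0.0
```

Request:
{"api": "carry_out", "payload": {"series": [[0, 0, 0.2, 0, 0, 0, -1], [0, 0, 0.4, 0, 0, 0, -1], [0, 0, 0.6, 0, 0, 0, -1], [0, 0, 0.8, 0, 0, 0, -1], [0, 0, 0.8, 0, 0, 0, -1], [0, 0, 0.5, 0, 0, 0, -1], [0, 0, 0, 0, 0, 0, -1], [0, 0, 0, 0, 0, 0, 0], [0, 0, 0, 0, 0, 0, 1], [0, 0, 0, 0, 0, 0, 1]]}}

```text
t: 11.92
tool_pos: [604.3, -158.0, 197.7]
tcp_rot: [-3.108, -0.443, 0.008]
force: [-0.1, 0.5, -0.3]
gripper_width: 0.602
finger_force: 0.0
```

```bash
python3 go.py 681 -136 195 -73.8; python3 -c "
from h import *
a=grab('top','top3')['frame'][130:290,230:430];b=grab('side','side3')['frame'][130:330,180:380]
c=np.hstack([cv2.resize(a,(400,320)),cv2.resize(b,(400,400))[80:]]);cv2.imwrite('pics/c3.png',np.clip(c*1.5,0,255).astype(np.uint8))"
```

```text
shift [ 3.07  0.88 -0.11] turn [-0.02 -0.05 -0.  ] pos [ 604.3 -158.   197.7] F [-0.1  0.5 -0.3] w 0.602 ff 0.0 t 11.9167 q [-0.37  0.5   0.77  1.67 -0.38  1.14 -0.78]
```

View pics/c3.png

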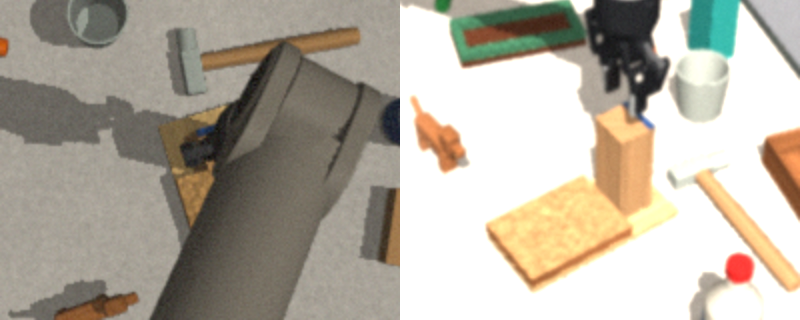

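The picture shows the blank upright on the landing at crop (625,165), butted to the step, stripe away from the cork. Next, bring the closed fingers behind the pattern side.

Request:
{"api": "carry_out", "payload": {"series": [[0.3, 0.08, 0, -0.02, -0.05, 0, 1], [0.5, 0.14, 0, 0, 0, 0, 1], [0.6, 0.17, 0, 0, 0, 0, 1], [0.6, 0.17, 0, 0, 0, 0, 1], [0.4, 0.11, 0, 0, 0, 0, 1], [0, 0, -0.5, 0, 0, 0, 1], [0, 0, -0.8, 0, 0, 0, 1], [0, 0, -0.7, 0, 0, 0, 1], [0, 0, 0, 0, 0, 0, 1], [0, 0, 0, 0, 0, 0, 1]]}}

```text
t: 12.85
tool_pos: [663.6, -141.7, 147.5]
tcp_rot: [3.11, 0.442, -0.001]
force: [0.2, 0.1, 0.6]
gripper_width: -0.001
finger_force: 0.0
```

```bash
python3 go.py 662.6 -141.6 148 -73.8
```

```text
shift [-0.04  0.01  0.02] turn [ 0.01 -0.    0.  ] pos [ 663.6 -141.7  147.5] F [0.2 0.1 0.6] w -0.001 ff 0.0 t 12.85 q [-0.33  0.64  0.72  1.58 -0.45  1.1  -0.79]
```

Request:
{"api": "carry_out", "payload": {"series": [[-0.19, -0.055, 0, 0, 0, 0, 1], [-0.19, -0.055, 0, 0, 0, 0, 1], [-0.19, -0.055, 0, 0, 0, 0, 1], [-0.19, -0.055, 0, 0, 0, 0, 1], [-0.19, -0.055, 0, 0, 0, 0, 1], [-0.19, -0.055, 0, 0, 0, 0, 1], [-0.19, -0.055, 0, 0, 0, 0, 1], [-0.19, -0.055, 0, 0, 0, 0, 1], [-0.19, -0.055, 0, 0, 0, 0, 1], [-0.19, -0.055, 0, 0, 0, 0, 1]]}}

```text
t: 13.68
tool_pos: [617.1, -155.6, 149.1]
tcp_rot: [3.109, 0.443, 0.004]
force: [-0.2, 0.5, -0.3]
gripper_width: 0.001
finger_force: 0.2
```

```bash
python3 go.py 600 -160 148 -73.8
```

```text
shift [-0.68 -0.17 -0.04] turn [ 0.01  0.02 -0.  ] pos [ 617.1 -155.6  149.1] F [-0.2  0.5 -0.3] w 0.001 ff 0.2 t 13.6833 q [-0.34  0.57  0.74  1.69 -0.43  1.05 -0.75]
```

Request:
{"api": "carry_out", "payload": {"series": [[-0.19, -0.055, 0, 0, 0, 0, 1], [-0.19, -0.055, 0, 0, 0, 0, 1], [-0.19, -0.055, 0, 0, 0, 0, 1], [-0.19, -0.055, 0, 0, 0, 0, 1], [-0.19, -0.055, 0, 0, 0, 0, 1], [-0.19, -0.055, 0, 0, 0, 0, 1], [0, 0, 0, 0, 0, 0, 1], [0, 0, 0, 0, 0, 0, 1], [0, 0, 0, 0, 0, 0, 1], [0, 0, 0, 0, 0, 0, 1]]}}

```text
t: 14.52
tool_pos: [589.4, -163.5, 149.1]
tcp_rot: [3.109, 0.444, 0.005]
force: [0.3, -0.1, 0.5]
gripper_width: 0.002
finger_force: 0.0
```

```bash
python3 go.py 600 -160 148 -73.8; python3 -c "
from h import *
b=grab('side','side4')['frame'][160:330,180:380]
cv2.imwrite('pics/c4.png',np.clip(cv2.resize(b,(400,340))*1.5,0,255).astype(np.uint8))"
```

```text
shift [ 0.42  0.14 -0.04] turn [ 0.01  0.03 -0.01] pos [ 589.4 -163.5  149.1] F [ 0.3 -0.1  0.5] w 0.002 ff 0.0 t 14.5167 q [-0.35  0.52  0.75  1.75 -0.41  1.02 -0.73]
```

View pics/c4.png

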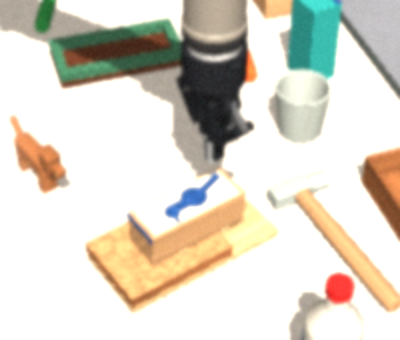

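The picture shows the blank lying on the cork, pattern up, at crop (190,215), head toward the robot. Lift and open, then measure the white top face in the side view.

Request:
{"api": "carry_out", "payload": {"series": [[0, 0, 0.5, 0, 0, 0, 1], [0, 0, 0.8, 0, 0, 0, 1], [0, 0, 0.5, 0, 0, 0, 0], [0, 0, 0, 0, 0, 0, -1], [0, 0, 0, 0, 0, 0, -1], [0, 0, 0, 0, 0, 0, -1], [0, 0, 0, 0, 0, 0, -1], [0, 0, 0, 0, 0, 0, -1], [0, 0, 0, 0, 0, 0, -1], [0, 0, 0, 0, 0, 0, -1]]}}

```text
t: 15.4
tool_pos: [588.8, -163.7, 193.6]
tcp_rot: [3.109, 0.443, 0.003]
force: [0.2, -0.9, -0.4]
gripper_width: 1.0
finger_force: 0.0
```

Run:
```python
from meas import *
np.set_printoptions(precision=1,suppress=True)
d=grab('side','side5'); h=cv2.cvtColor(d['frame'],cv2.COLOR_BGR2HSV).astype(int); H,S,V=h[...,0],h[...,1],h[...,2]
R=roi(h,235,310,240,295)
for y in (255,262,268): print([tuple(h[y,x].tolist()) for x in range(240,306,6)])
m=((V>125)&(S<45)|(H>100)&(H<120)&(S>110))&R
m=cv2.morphologyEx(m.astype(np.uint8),cv2.MORPH_OPEN,np.ones((3,3)))
p=big(m); print(cv2.contourArea(p),rect(d,p,80))
o=d['frame'].copy(); cv2.drawContours(o,[p.reshape(-1,1,2)],-1,(0,0,255),1); cv2.imwrite('pics/c5.png',cv2.resize(o[225:315,225:325],(600,540),interpolation=0))
```

```text
[(17, 28, 213), (16, 28, 209), (16, 29, 212), (19, 30, 207), (17, 43, 210), (20, 26, 194), (108, 162, 132), (109, 105, 141), (19, 35, 226), (19, 38, 224), (15, 101, 206)]
[(18, 27, 208), (18, 30, 206), (17, 49, 210), (19, 37, 219), (0, 0, 168), (109, 171, 130), (111, 95, 148), (20, 28, 207), (16, 69, 210), (14, 126, 168), (14, 126, 162)]
[(17, 26, 207), (11, 79, 152), (21, 37, 216), (20, 36, 218), (113, 36, 148), (20, 30, 206), (16, 68, 213), (15, 130, 161), (14, 128, 159), (14, 124, 163), (15, 124, 160)]
860.0 (((524.7769165039062, -146.1741485595703), (112.94088745117188, 129.57638549804688), 71.38410186767578), array([[ 445.4, -179. ],
       [ 568.1, -220.4],
       [ 604.2, -113.3],
       [ 481.4,  -72. ]], dtype=float32))
```

View pics/c5.png

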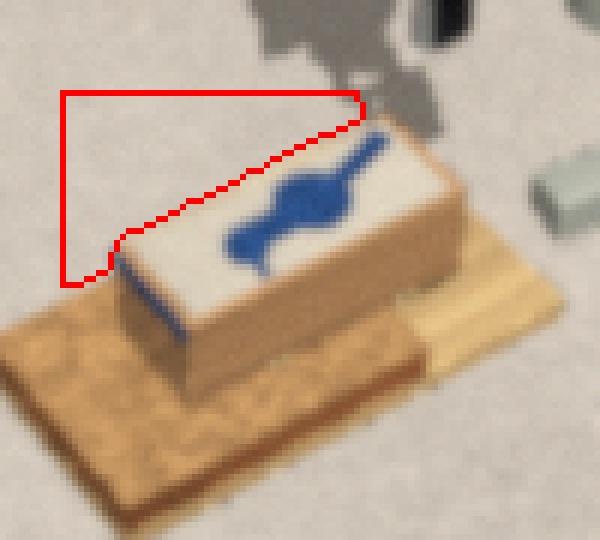

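The crop gives the top face corners in full-image pixels: head (245,266.7), (256.3,279.7) and foot (302.2,256.3), (290,244.7).

```bash
python3 - <<'E'
from h import *
np.set_printoptions(precision=1,suppress=True)
d=load('side5'); P=plane(d,[(245,266.7),(256.3,279.7),(302.2,256.3),(290,244.7)],80)[:,:2]
print(P,P.mean(0)); print([np.linalg.norm(P[i]-P[(i+1)%4]) for i in range(4)])
for a,b in((0,3),(1,2)): v=P[b]-P[a]; print(np.degrees(np.arctan2(v[1],v[0])))
h=(P.mean(0)-[548,-175]); c,s=np.cos(.283),np.sin(.283); print('local',c*h[0]+s*h[1],-s*h[0]+c*h[1])
E
python3 go.py 550 -175 140 -73.8
```

```text
[[ 479.9 -171.9]
 [ 493.8 -221.7]
 [ 625.5 -183.3]
 [ 610.6 -134.1]] [ 552.5 -177.8]
[np.float64(51.69322792770441), np.float64(137.15232743834628), np.float64(51.34969478587228), np.float64(136.0373489540175)]
16.132780413900694
16.276944913637795
local 3.520967488850332 -3.890522086925741
shift [-1.56 -0.45 -2.15] turn [ 0.01  0.02 -0.  ] pos [ 588.9 -163.7  193.7] F [0.2 1.1 0.7] w 1.001 ff 0.0 t 15.45 q [-0.37  0.48  0.78  1.71 -0.37  1.11 -0.77]
```

Request:
{"api": "carry_out", "payload": {"series": [[-0.4, -0.14, 0, 0, 0, 0, -1], [-0.6, -0.2, 0, 0.01, 0.02, 0, -1], [-0.48, -0.18, -0.3, 0, 0, 0, -1], [0, 0, -0.7, 0, 0, 0, -1], [0, 0, -0.8, 0, 0, 0, -1], [0, 0, -0.8, 0, 0, 0, -1], [0, 0, -0.8, 0, 0, 0, -1], [0, 0, -0.6, 0, 0, 0, -1], [0, 0, 0, 0, 0, 0, -1], [0, 0, 0, 0, 0, 0, -1]]}}

```text
t: 16.28
tool_pos: [551.0, -177.0, 93.8]
tcp_rot: [-3.11, -0.442, 0.002]
force: [-0.0, -0.5, 0.6]
gripper_width: 0.999
finger_force: 0.0
```

```bash
python3 go.py 552 -176.5 63 -73.8
```

```text
shift [ 0.04  0.02 -1.23] turn [-0.   -0.01  0.  ] pos [ 551.  -177.    93.8] F [-0.  -0.5  0.6] w 0.999 ff 0.0 t 16.2833 q [-0.31  0.54  0.72  1.87 -0.45  0.9  -0.66]
```

Request:
{"api": "carry_out", "payload": {"series": [[0.04, 0.02, -0.5, 0, 0, 0, -1], [0, 0, -0.5, 0, 0, 0, -1], [0, 0, -0.23, 0, 0, 0, -1], [0, 0, 0, 0, 0, 0, -1], [0, 0, 0, 0, 0, 0, 0], [0, 0, 0, 0, 0, 0, 1], [0, 0, 0, 0, 0, 0, 1], [0, 0, 0, 0, 0, 0, 1], [0, 0, 0, 0, 0, 0, 1], [0, 0, 0, 0, 0, 0, 1]]}}

```text
t: 17.12
tool_pos: [553.7, -176.5, 64.1]
tcp_rot: [3.11, 0.443, 0.003]
force: [0.6, 0.0, 3.1]
gripper_width: 0.646
finger_force: 65.1
```

```bash
python3 go.py 552 -176.5 63 -73.8
```

```text
shift [-0.07  0.   -0.04] turn [ 0.    0.02 -0.  ] pos [ 553.7 -176.5   64.1] F [0.6 0.  3.1] w 0.646 ff 65.1 t 17.1167 q [-0.28  0.58  0.69  1.89 -0.49  0.84 -0.63]
```

Request:
{"api": "carry_out", "payload": {"series": [[0, 0, 0.4, 0, 0, 0, 1], [0, 0, 0.8, 0, 0, 0, 1], [0, 0, 0.9, 0, 0, 0, 1], [0, 0, 0.8, 0, 0, 0, 1], [0, 0, 0.4, 0, 0, 0, 1], [0.03, 0.4, 0, 0, 0, -0.1, 1], [0.05, 0.7, 0, 0, 0, -0.15, 1], [0.05, 0.95, 0, 0, 0, -0.15, 1], [0.05, 0.95, 0, 0, 0, -0.15, 1], [0.05, 0.95, 0, 0, 0, -0.15, 1]]}}

```text
t: 17.95
tool_pos: [558.1, -76.5, 145.5]
tcp_rot: [-3.126, -0.31, 0.001]
force: [1.4, -0.6, -1.9]
gripper_width: 0.65
finger_force: 64.4
```

Request:
{"api": "carry_out", "payload": {"series": [[0.05, 0.95, 0, 0, 0, -0.15, 1], [0.05, 0.95, 0, 0, 0, -0.15, 1], [0.05, 0.95, 0, 0, 0, -0.15, 1], [0.05, 0.95, 0, 0, 0, -0.15, 1], [0.05, 0.95, 0, 0, 0, -0.15, 1], [0.05, 0.95, 0, 0, 0, -0.15, 1], [0.05, 0.95, 0, 0, 0, -0.15, 1], [0.05, 0.95, 0, 0, 0, -0.15, 1], [0.05, 0.95, 0, 0, 0, -0.15, 1], [0.05, 0.95, 0, 0, 0, -0.15, 1]]}}

```text
t: 18.78
tool_pos: [570.6, 161.1, 145.4]
tcp_rot: [3.141, 0.029, -0.001]
force: [0.1, -0.2, -1.7]
gripper_width: 0.647
finger_force: 64.4
```

```bash
python3 go.py 573 234.3 120 -91
```

```text
shift [ 0.1   2.93 -1.02] turn [ 0.   -0.01 -0.3 ] pos [570.6 161.1 145.4] F [ 0.1 -0.2 -1.7] w 0.647 ff 64.4 t 18.7833 q [-0.94  0.52  0.8   1.8  -0.43  1.01 -1.52]
```

Request:
{"api": "carry_out", "payload": {"series": [[0, 0.8, 0, 0, 0, -0.1, 1], [0.05, 0.8, 0, 0, 0, -0.1, 1], [0.05, 0.6, 0, 0, 0, -0.1, 1], [0, 0.45, 0, 0, 0, 0, 1], [0, 0.2, 0, 0, 0, 0, 1], [0, 0, -0.4, 0, 0, 0, 1], [0, 0, -0.4, 0, 0, 0, 1], [0, 0, -0.4, 0, 0, 0, 1], [0, 0, 0, 0, 0, 0, 1], [0, 0, 0, 0, 0, 0, 1]]}}

```text
t: 19.62
tool_pos: [573.1, 229.8, 114.6]
tcp_rot: [3.14, -0.029, -0.002]
force: [0.4, 0.5, -1.3]
gripper_width: 0.645
finger_force: 64.4
```

```bash
python3 go.py 573 234.3 64 -91
python3 - <<'E'
from meas import *
np.set_printoptions(precision=1,suppress=True)
d=load('side0'); h=cv2.cvtColor(d['frame'],cv2.COLOR_BGR2HSV).astype(int); H,S,V=h[...,0],h[...,1],h[...,2]
g=(H>55)&(H<90)&(S>60)&roi(h,195,285,160,210); p=big(g)
for n,f in (('side',p),): print(n,rect(d,f,28))
# inner trough opening on z=28: dark red hole contour
for n,R in (('top0',(160,215,175,265)),('side0',(200,280,165,205))):
    d=load(n); h=cv2.cvtColor(d['frame'],cv2.COLOR_BGR2HSV).astype(int); H,S=h[...,0],h[...,1]
    m=((H<40)|(H>165))&(S>90)&roi(h,*R); print(n,rect(d,big(m),28)[0],rect(d,big(m),12)[0])
d=grab('side','side6');b=d['frame'][130:250,180:320]
cv2.imwrite('pics/c6.png',np.clip(cv2.resize(b,(700,600),interpolation=2)*1.4,0,255).astype(np.uint8))
E
```

```text
shift [-0.    0.18 -2.03] turn [ 0.01 -0.01  0.01] pos [573.1 229.8 114.6] F [ 0.4  0.5 -1.3] w 0.645 ff 64.4 t 19.6167 q [-1.    0.59  0.77  1.76 -0.48  0.99 -1.63]
side (((567.6943969726562, 223.29052734375), (104.64344024658203, 196.08538818359375), 88.45165252685547), array([[468.3, 173.6],
       [664.3, 168.3],
       [667.1, 272.9],
       [471.1, 278.2]], dtype=float32))
top0 ((572.4391479492188, 233.25271606445312), (60.59469985961914, 168.6256561279297), 89.47521209716797) ((572.7269287109375, 236.43687438964844), (61.43385314941406, 170.9608917236328), 89.47521209716797)
side0 ((567.31884765625, 223.5417022705078), (41.73434066772461, 163.68019104003906), 88.57268524169922) ((572.0769653320312, 244.17904663085938), (42.429405212402344, 166.40626525878906), 88.57268524169922)
```

View pics/c6.png

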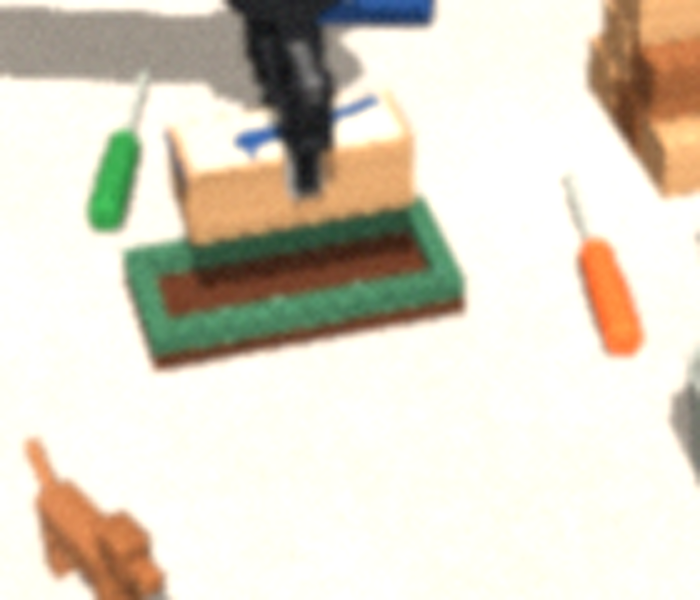

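The blank hangs over the cradle at crop (295,180), but sideways fit is tight (4 mm per side), so I'll check the side camera's bias against the known TCP.

Run:
```python
from h import *
np.set_printoptions(precision=1,suppress=True)
d=load('side6'); f=lambda u,z:plane(d,[(180+a/5-.4,130+b/5-.4) for a,b in u],z)[:,:2]
print('blank top',f([(190,172),(410,135),(395,93),(170,130)],130.6))
print('near rail inner top',f([(168,315),(433,272)],28))
print('outer far-left, far-right, near-right',f([(125,255),(425,197),(463,283)],28))
```

```text
blank top [[505.6 205.5]
 [639.4 200.2]
 [644.2 246.8]
 [504.4 252.5]]
near rail inner top [[484.  207.2]
 [650.7 196. ]]
outer far-left, far-right, near-right [[472.1 276. ]
 [670.2 274.2]
 [664.9 179.3]]
```

Request:
{"api": "carry_out", "payload": {"series": [[0, 0.17, -0.3, 0, 0, 0, 1], [0, 0, -0.5, 0, 0, 0, 1], [0, 0, -0.5, 0, 0, 0, 1], [0, 0, -0.4, 0, 0, 0, 1], [0, 0, -0.2, 0, 0, 0, 1], [0, 0, 0, 0, 0, 0, 1], [0, 0, 0, 0, 0, 0, 1], [0, 0, 0, 0, 0, 0, 1], [0, 0, 0, 0, 0, 0, 1], [0, 0, 0, 0, 0, 0, 1]]}}

```text
t: 20.5
tool_pos: [574.3, 235.6, 69.0]
tcp_rot: [-3.141, 0.027, -0.003]
force: [0.2, 0.3, -1.4]
gripper_width: 0.644
finger_force: 64.4
```

Request:
{"api": "carry_out", "payload": {"series": [[0, 0, -0.1, 0, 0, 0, 1], [0, 0, -0.1, 0, 0, 0, 1], [0, 0, -0.1, 0, 0, 0, 1], [0, 0, 0, 0, 0, 0, 1], [0, 0, 0, 0, 0, 0, 1], [0, 0, 0, 0, 0, 0, 1], [0, 0, 0, 0, 0, 0, 1], [0, 0, 0, 0, 0, 0, 1], [0, 0, 0, 0, 0, 0, 1], [0, 0, 0, 0, 0, 0, 1]]}}

```text
t: 21.33
tool_pos: [573.9, 235.5, 60.9]
tcp_rot: [-3.141, 0.027, -0.001]
force: [0.4, -0.8, -1.8]
gripper_width: 0.64
finger_force: 64.4
```

```bash
python3 go.py 573 234 46 -91
```

```text
shift [-0.03 -0.06 -0.6 ] turn [-0.    0.01 -0.  ] pos [573.9 235.5  60.9] F [ 0.4 -0.8 -1.8] w 0.64 ff 64.4 t 21.3333 q [-0.97  0.66  0.72  1.79 -0.54  0.9  -1.6 ]
```

Request:
{"api": "carry_out", "payload": {"series": [[0, -0.04, -0.1, 0, 0, 0, 1], [0, 0, -0.1, 0, 0, 0, 1], [0, 0, -0.1, 0, 0, 0, 1], [0, 0, -0.1, 0, 0, 0, 1], [0, 0, 0, 0, 0, 0, 1], [0, 0, 0, 0, 0, 0, 1], [0, 0, 0, 0, 0, 0, 1], [0, 0, 0, 0, 0, 0, 1], [0, 0, 0, 0, 0, 0, 1], [0, 0, 0, 0, 0, 0, 1]]}}

```text
t: 22.17
tool_pos: [573.9, 234.5, 51.0]
tcp_rot: [-3.141, 0.027, -0.001]
force: [-0.7, 0.5, -0.9]
gripper_width: 0.644
finger_force: 64.4
```

```bash
python3 go.py 573 234 46 -91
```

```text
shift [-0.04 -0.02 -0.2 ] turn [-0.    0.01 -0.  ] pos [573.9 234.5  51. ] F [-0.7  0.5 -0.9] w 0.644 ff 64.4 t 22.1667 q [-0.96  0.67  0.71  1.8  -0.55  0.88 -1.59]
```

In the trough without contact, 5 mm to go.

Request:
{"api": "carry_out", "payload": {"series": [[0, 0, -0.06, 0, 0, 0, 1], [0, 0, -0.06, 0, 0, 0, 1], [0, 0, -0.04, 0, 0, 0, 1], [0, 0, -0.04, 0, 0, 0, 1], [0, 0, -0.02, 0, 0, 0, 1], [0, 0, 0, 0, 0, 0, 1], [0, 0, 0, 0, 0, 0, 1], [0, 0, 0, 0, 0, 0, 1], [0, 0, 0, 0, 0, 0, 1], [0, 0, 0, 0, 0, 0, 1]]}}

```text
t: 23.0
tool_pos: [573.7, 234.5, 46.1]
tcp_rot: [-3.141, 0.026, 0.0]
force: [-2.4, -0.8, 4.0]
gripper_width: 0.646
finger_force: 65.2
```

```bash
python3 go.py 573 234 46 -91
```

```text
shift [-0.03 -0.02 -0.  ] turn [-0. -0. -0.] pos [573.7 234.5  46.1] F [-2.4 -0.8  4. ] w 0.646 ff 65.2 t 23.0 q [-0.96  0.68  0.7   1.8  -0.56  0.87 -1.58]
```

Seated (floor contact at z 46). Release, lift away, and look.

Request:
{"api": "carry_out", "payload": {"series": [[0, 0, 0, 0, 0, 0, 0.1], [0, 0, 0, 0, 0, 0, -0.3], [0, 0, 0, 0, 0, 0, -1], [0, 0, 0, 0, 0, 0, -1], [0, 0, 0, 0, 0, 0, -1], [0, 0, 0, 0, 0, 0, -1], [0, 0, 0, 0, 0, 0, -1], [0, 0, 0, 0, 0, 0, -1], [0, 0, 0.3, 0, 0, 0, -1], [0, 0, 0.5, 0, 0, 0, -1]]}}

```text
t: 23.83
tool_pos: [572.8, 234.2, 64.8]
tcp_rot: [3.14, -0.027, -0.003]
force: [0.8, -0.3, -0.3]
gripper_width: 0.999
finger_force: 0.0
```

Request:
{"api": "carry_out", "payload": {"series": [[0, 0, 0.9, 0, 0, 0, -1], [0, 0, 0.9, 0, 0, 0, -1], [0, 0, 0.9, 0, 0, 0, -1], [0, 0, 0.9, 0, 0, 0, -1], [0, 0, 0.9, 0, 0, 0, -1], [0, 0, 0.9, 0, 0, 0, -1], [0, 0, 0.5, 0, 0, 0, -1], [0, 0, 0, 0, 0, 0, -1], [0, 0, 0, 0, 0, 0, -1], [0, 0, 0, 0, 0, 0, -1]]}}

```text
t: 24.67
tool_pos: [572.9, 234.4, 211.7]
tcp_rot: [3.141, -0.026, -0.002]
force: [-0.6, -0.2, -0.5]
gripper_width: 0.998
finger_force: 0.0
```

```bash
python3 go.py 573 234 200 -91; python3 -c "
from h import *
b=grab('side','side7')['frame'][110:310,160:400]
cv2.imwrite('pics/c7.png',np.clip(cv2.resize(b,(720,600),interpolation=2)*1.3,0,255).astype(np.uint8))"
```

```text
shift [ 0.   -0.02 -0.47] turn [ 0.01 -0.01 -0.01] pos [572.9 234.4 211.7] F [-0.6 -0.2 -0.5] w 0.998 ff 0.0 t 24.6667 q [-1.06  0.5   0.84  1.67 -0.4   1.16 -1.7 ]
```

View pics/c7.png

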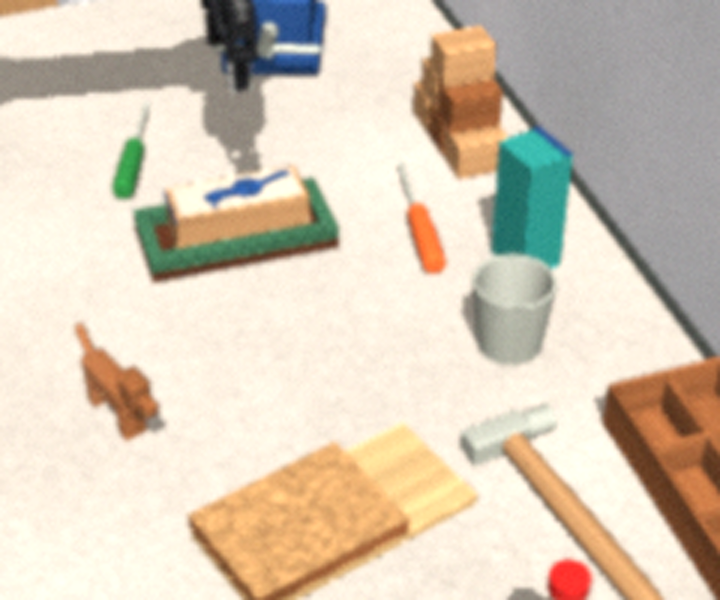

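The blank lies flat in the cradle at crop (240,205), pattern up between the rails, and the gripper is clear; the bystanders in view have not moved.

```bash
python3 -c "
from cell import arm
print(arm.sign_off())"
```

```text
the job is handed in; nothing more can be done
None
```

The job is handed in: the blank was stood against the step, tipped onto the cork, and set flat in the cradle, pattern up, at about 25 s of the 72 s limit; no bystanders moved in the last picture, though it did not show all of them.

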